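Release a dead analyser's sample drawer with the release pin

TASK

The bench analyser has lost power with a crucible shut in its sample drawer. Take the release pin from its stand, reach through the small hole in the analyser's top and gently press the hidden spring catch down, keeping it pressed until the drawer has come out all the way. Then put the pin back in its stand, fully home and upright, and leave the bottles round about where they are.

Things in the scene. Friction and masses are not known exactly. Their poses are not given: they have to be found in the camera images.
- analyser: White bench instrument, 110 (x) x 100 (y) x 90 (z) mm, fixed to the worktop. Origin at the centre of its underside; the front, with drawer and dark display, faces its -x. Dark vent slots and one small round hole in its top. Under the hole a hidden spring catch holds the drawer; more than 25 N from the pin, anywhere on the analyser, damages it.
- release_hole (a point): Centre of the hole's mouth in the top face (x -10, y +28, z 90 mm in the analyser's frame). 8 mm diameter, top 6 mm thick, 2 mm chamfer. The catch's flat pad, 17 mm wide, is 18 to 36 mm straight below the mouth (unknown, varies). It gives from 4 N, stiffens by 0.9 N/mm, frees the drawer after about 5 mm (8 to 11 N), hard stop after 8.5 mm (11 to 12 N of spring).
- drawer (a joint): How far the sample drawer has come out, m: 0 shut and caught, 0.055 fully out. Once released, its damped spring drives it out, toward the analyser's front, in about 2 to 3 s. If the catch is let up before about 0.040, the drawer is caught again on the next of three teeth, 15 mm apart; pressing again frees it.
- drawer_front (a point): Centre of the outer face of the drawer's front, a white plate 60 mm wide and 56 mm high, at the analyser's front; it moves with the drawer. A lidded porcelain crucible (41 mm wide) stands in a close-fitting cell of the drawer and rides out with it.
- release_pin: Loose steel pin, upright in its stand at the start, 60 g. Origin at the centre of its grip (a cylinder 14 mm in diameter and 45 mm long, with dark grooves), z along the pin away from its tip. Below the grip are a collar 20 mm in diameter and 4 mm thick, then a rod 5 mm in diameter and 60 mm long with a round tip. The tip is 86.5 mm from the origin.
- pin_tip (a point): The end of the pin's rod, 86.5 mm below the pin's origin along its z axis.
- pin_stand: Fixed aluminium stand: a block 36 x 36 mm on a foot 62 x 62 x 8 mm, 70 mm high in all. Origin at the centre of its underside, z up.
- stand_hole (a point): Centre of the mouth of the stand's hole, in the middle of its top (70 mm over the worktop): 8 mm in diameter, 61 mm deep, with a 2 mm chamfer. When the pin is home its collar rests on the top and the pin's origin is 26.5 mm above this point.
- dropper: Loose amber glass dropper bottle with a black bulb, 38 mm wide, 99 mm high; bystander. Origin at the centre of its underside.
- weighing_bottle: Loose clear glass weighing bottle with a lid, 37 mm wide, 47 mm high; bystander. Origin at the centre of its underside.
- amber_bottle: Loose amber reagent bottle with a white cap, 49 mm wide, 96 mm high; bystander. Origin at the centre of its underside.
Not all that is in view belongs to the job. What is shaped like the release_pin but turquoise is not meant.

How it is judged:
By the outcome, as a careful person would: the job done as asked, in the order asked, and still so for the second after the job is handed in, with the robot touching nothing.
It also fails if it takes over 64 s, if anything falls off the work surface, if the arm or the gripper's body presses on something with over 40 N, if the wrist force passes 120 N, or if a joint passes its speed limit or range.

ROBOT

A 7-joint arm with a two-finger parallel gripper is mounted at the origin on the work surface; the furniture and walls round the work are solid. World frame = base frame: x ahead of the robot, y to its left, z up, the work surface at z = 0. Lengths are in m, angles in rad, forces in N, time in s.
With the tool pointing down it reaches from about 0.35 to 0.9 m from the base axis. Payload 7.2 kg.
Tool frame: the origin (TCP) lies where the fingers leave the gripper's body, on its centre line; the fingertips stand 73 mm ahead of it and the grasp point (between the pads) lies 54 mm ahead of it; z points along the fingers, y is the line along which they close (so a half turn about z gives the same grasp; the last joint's range is limited). The gripper opens to 85 mm and grips with 20 to 120 N. Pads are 22 mm wide; open, the fingers measure 114 mm over their backs; the gripper's body (76 mm by 85 mm) begins 54 mm behind the grasp point. The pads swing forward as they close: fully open they stand 13 mm farther back than shut.
Start: joints at [1.27, 0.411, -0.013, 1.596, 0.006, 1.134, -0.082], TCP at [0.144, -0.608, 0.304] pointing down, gripper open.
Joint ranges: [-2.95, 2.95], [-0.29, 1.99], [-1.47, 1.44], [0.14, 2.54], [-1.03, 4.17], [0.13, 1.85], [-2.86, 2.86]. Speed limits (rad/s): [2.39, 2.39, 3.01, 3.01, 3.14, 3.14, 3.14].

INTERFACE

Orientations are given as a rotation vector (axis times angle).
In Python, from workcell import state, snapshot, camera_info, hand_in gives the robot as it stands.
- The arm moves only by the tool carry_out, never from a script. Its argument "rows" is a list of rows, each a list of 2 entries, a list of its own where there are three numbers: the shift along the tool's x, y, z in units of 0.3 m (1.0 is 0.3 m), then the turn about the tool's z in units of 180 degrees (1.0 is 180 degrees). In form: [[[tx, ty, tz], turn], ...]. A call has 1 to 20 rows; each row shifts and turns the commanded pose from where the row before left it, along the tool's axes as they then stand; what a row does not reach is not made up. A row lasts 1/8 s, in which the tool goes at most 62.5 mm and 10.7 degrees, less where a joint would pass 70% of its speed; a pose out of reach is approached as far as the arm can. A call with a number of a shift or a turn outside -1 to 1 is refused whole. A call with a gripper value outside its range is refused whole. "jaw" is the opening, from 0 (shut) to 1 (fully open), set as the call begins (left out, the last holds). The fingers move at their own pace and stop on an object; "grip_force" is the grip in N (left out, the last holds). Time passes only in rows, so rows that do not move let the fingers close. It gives the time, the measured TCP pose, the force, the opening and the grip force at its end, in the units of the state.
- state(): the state, without advancing time (a new reading comes with each control period).
- snapshot(name): name is "scene" or "top"; returns the picture (480x640x3 uint8, red, green, blue); there is no depth.
- camera_info(name): a dict with "K" (3x3 intrinsics, pixels), "k1" (the pictures are not rectified: a ray, as slopes to the right and down, at radius r is drawn at 1 + k1 r^2 times it, then the intrinsics apply), "position" and "rotation" of the camera in the world. Camera axes: x right, y down, z forward; pixel columns grow to the right and rows downward; lengths in m; the calibration is good to about 2 mm. A picture is of the moment at which its call begins. camera_info takes no time and is no camera call.
- hand_in(): hands the job in; it is judged then, once.
The state is a dict: "clock": time; "qpos": joint angles; "qvel": joint speeds; "tau": joint torques, N m; "tool_pos": TCP position; "eef_rot": TCP orientation; "ft_force": force on the tool from outside, world axes, zero at the start; "moment": the same for the moment, N m; "width": opening from 0.0 (shut) to 1.0 (fully open); "grip_force": force on a finger pad.
Only numpy, scipy, OpenCV 4.12 (cv2) and the standard library are available. Lean on these libraries where they do the work, as an engineer would, in place of code of your own. Each camera call takes 0.05 s, during which the arm holds its last target. There are 200 camera calls.

## Working session

There is one attempt and no reset: what is moved stays moved. The work goes in short steps, Python scripts to look and compute and a tool call to move; the robot and the scene stay as the last step left them, time stands still between calls to the robot, and variables do not carry over. Pictures are saved under pics/ and viewed, at most 13 in all, crops included, and the job is handed in when it is done.

Besides the shell and the picture viewer there is one more tool, called after "Emit:" by a JSON object that holds its "fn" and its "kwargs", one argument or row to a line. carry_out: Moves the arm, as the interface text tells. Its arguments: {"type":"object","properties":{"rows":{"type":"array","items":{"type":"array"}},"jaw":{"type":"number"},"grip_force":{"type":"number"}},"required":["rows"]}

```bash
mkdir -p pics; python3 - <<'E'
from workcell import *
import cv2
for n in("scene","top"):
    cv2.imwrite(f"pics/{n}0.png",cv2.cvtColor(snapshot(n),cv2.COLOR_RGB2BGR)); print(n,camera_info(n))
print(state())
E
```

```text
scene {'K': array([[600.87612074,   0.        , 320.80287592],
       [  0.        , 600.87612074, 233.16266166],
       [  0.        ,   0.        ,   1.        ]]), 'k1': -0.05517515719484341, 'position': array([-0.0372325 ,  0.17459924,  0.51888522]), 'rotation': array([-1.00009558,  2.17967059, -1.25075002])}
top {'K': array([[581.88317061,   0.        , 321.13392447],
       [  0.        , 581.88317061, 229.54613582],
       [  0.        ,   0.        ,   1.        ]]), 'k1': -0.07402734993905102, 'position': array([ 0.38841161, -0.27282838,  1.13640021]), 'rotation': array([-2.15981053,  2.1459588 , -0.16429746])}
{'clock': 0.1, 'qpos': array([ 1.26979779,  0.41181156, -0.01273498,  1.59695442,  0.00562944,
        1.13429274, -0.08218218]), 'qvel': array([ 0.00050209, -0.00086328, -0.00069926, -0.00105663,  0.00157802,
       -0.00135356, -0.00049713]), 'tau': array([ 2.89617739e-03, -6.01826477e+01,  6.84582274e-01, -3.00088084e+01,
        1.39611948e-02,  6.48981077e-03, -1.74657259e-05]), 'tool_pos': array([ 0.14408677, -0.60781843,  0.30314461]), 'eef_rot': array([-3.11892803e+00, -3.64808839e-01,  4.44422794e-04]), 'ft_force': array([-0.19399747,  0.48887294, -1.01180871]), 'moment': array([0.04645509, 0.02292961, 0.00188001]), 'grip_force': 0.0, 'width': 1.0035762363641838}
```

View pics/scene0.png

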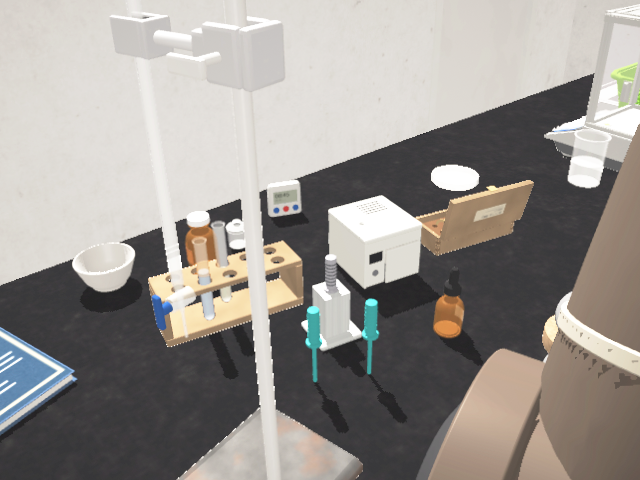

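View pics/top0.png

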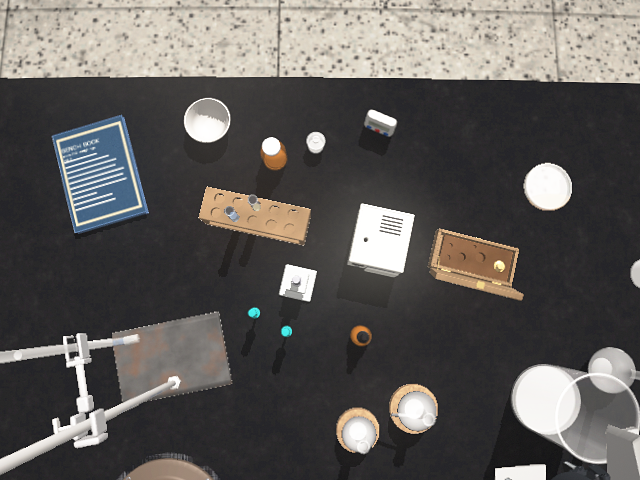

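Scene: the grey steel pin stands in its aluminium stand with its top at about (331,258). The analyser is around (375,240), and the turquoise decoys are at (314,325) and (371,320). Top: the stand and pin are at (297,282), the analyser hole at (366,240), and the decoys at (254,313) and (286,331). The test tubes in the rack are not pins. I choose the grey one in the stand and will check it in a close crop.

```bash
cat > h.py <<'E'
import numpy as np, cv2
from scipy.spatial.transform import Rotation as R
from workcell import *
def ray(n,uv):
    c=camera_info(n); D=np.array([c["k1"],0,0,0,0.])
    p=cv2.undistortPoints(np.array([[uv]],float),c["K"],D)[0,0]
    return c["position"], R.from_rotvec(c["rotation"]).apply([p[0],p[1],1])
def atz(n,uv,z):
    o,d=ray(n,uv); return o+d*(z-o[2])/d[2]
def tri(a,b):
    (o,d),(p,e)=ray("top",a),ray("scene",b)
    s=np.linalg.lstsq(np.c_[d,-e],p-o,rcond=None)[0]
    x,y=o+s[0]*d,p+s[1]*e; return (x+y)/2,np.linalg.norm(x-y)
def proj(n,P):
    c=camera_info(n); r=R.from_rotvec(c["rotation"])
    q=r.inv().apply(np.atleast_2d(P)-c["position"]); q=q[:,:2]/q[:,2:]
    q=q*(1+c["k1"]*(q**2).sum(1,keepdims=True)); return q@c["K"][:2,:2].T+c["K"][:2,2]
def crop(im,x,y,w,h,f): return cv2.resize(im[y:y+h,x:x+w],None,fx=f,fy=f,interpolation=cv2.INTER_CUBIC)
def bgr(n): return cv2.cvtColor(snapshot(n),cv2.COLOR_RGB2BGR)
E
python3 - <<'E'
from h import *
t=cv2.imread("pics/top0.png"); s=cv2.imread("pics/scene0.png")
cv2.imwrite("pics/c1.png",crop(t,270,195,160,120,5))
cv2.imwrite("pics/c2.png",crop(s,295,190,133,166,3.6) if 0 else crop(s,290,190,140,160,3.7))
E
```

```text
(no output)
```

View pics/c1.png

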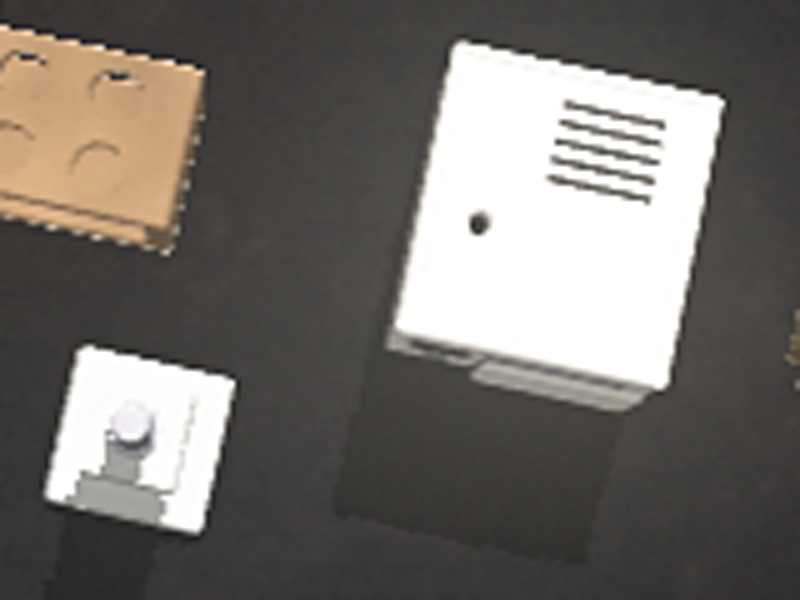

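View pics/c2.png

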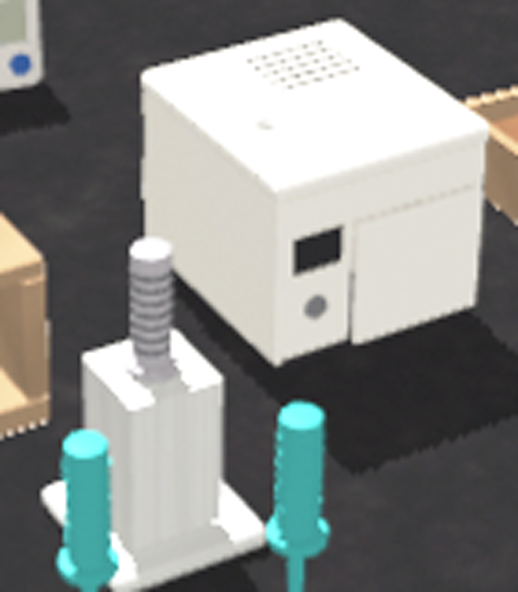

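```bash
python3 - <<'E'
from h import *
np.set_printoptions(precision=4,suppress=True)
print("pintop",tri((295.6,279.2),(330.5,256.5)))
print("hole",tri((365.4,239.2),(361.3,223.5)))
T=[(360.8,203.2),(414.4,214.6),(403,272),(349.6,260.6)]; S=[(328.4,209.5),(382.1,195.1),(421,224.3),(364.3,241)]
C=[tri(a,b) for a,b in zip(T,S)]
for c in C: print(c)
P=np.array([atz("top",t,.09) for t in T]); print(P)
L=np.array([[.055,.05],[.055,-.05],[-.055,-.05],[-.055,.05]])
def fit(L,P):
    a,b=L-L.mean(0),P[:,:2]-P[:,:2].mean(0)
    y=np.arctan2((a[:,0]*b[:,1]-a[:,1]*b[:,0]).sum(),(a*b).sum()); M=np.array([[np.cos(y),-np.sin(y)],[np.sin(y),np.cos(y)]])
    t=P[:,:2].mean(0); return t,y,M
t,y,M=fit(L,P);print("an",t,np.degrees(y),"res",P[:,:2]-(L@M.T+t),"hole",M@[-.01,.028]+t, "hole direct",atz("top",(365.4,239.2),.09))
F=[(286.6,263.8),(316.8,270.2),(310.2,301.2),(278.6,294.6)]
P=np.array([atz("top",f,.008) for f in F]);t,y,M=fit(L/[.055,.05]*.031,P);print("stand",t,np.degrees(y),P[:,:2]-(L/[.055,.05]*.031@M.T+t))
print("pin top from top z=.119",atz("top",(295.6,279.2),.119))
s=lambda u,v:(290+(u+.5)/3.7-.5,190+(v+.5)/3.7-.5)
print("stand top scene",np.mean([atz("scene",s(*q),.07) for q in[(85,352),(130,408),(222,377),(173,330)]],0),"pin top scene",atz("scene",(330.5,256.5),.119))
for z,q in((.099,(361,336)),(.0,(361,340))):print("dropper",atz("top",q,z))
print("turq top",atz("top",(254,313),.09),atz("top",(286,331),.09), "rack end",atz("top",(310,208),.06),atz("top",(304,243),.06), "box",atz("top",(437,230),.04))
E
```

```text
pintop (array([ 0.445 , -0.2399,  0.1195]), np.float64(0.0017065827636997652))
hole (array([ 0.5199, -0.3648,  0.0895]), np.float64(0.0018314604713471259))
(array([ 0.5859, -0.3571,  0.0898]), np.float64(0.002915092586339437))
(array([ 0.566 , -0.4549,  0.0894]), np.float64(0.0015814293038709302))
(array([ 0.4617, -0.4321,  0.0874]), np.float64(0.00030270861817013547))
(array([ 0.4816, -0.3355,  0.0881]), np.float64(3.578489189162707e-05))
[[ 0.5869 -0.356   0.09  ]
 [ 0.5665 -0.4542  0.09  ]
 [ 0.4614 -0.4318  0.09  ]
 [ 0.4814 -0.3354  0.09  ]]
an [ 0.5241 -0.3943] -11.63856146252201 res [[-0.0011  0.0005]
 [-0.0013  0.0002]
 [ 0.0013  0.0004]
 [ 0.0012 -0.0011]] hole [ 0.5199 -0.3649] hole direct [ 0.5205 -0.3641  0.09  ]
stand [ 0.4458 -0.2404] -12.08918013915421 [[-0.0009 -0.0012]
 [ 0.      0.0007]
 [ 0.0008  0.    ]
 [ 0.0001  0.0005]]
pin top from top z=.119 [ 0.4457 -0.2393  0.119 ]
stand top scene [ 0.445  -0.2411  0.07  ] pin top scene [ 0.445 -0.241  0.119]
dropper [ 0.3475 -0.3549  0.099 ]
dropper [ 0.3359 -0.3627  0.    ]
turq top [ 0.3865 -0.1649  0.09  ] [ 0.3552 -0.2223  0.09  ] rack end [ 0.5827 -0.2628  0.06  ] [ 0.5164 -0.2522  0.06  ] box [ 0.5455 -0.5059  0.04  ]
```

```bash
cat >> h.py <<'E'
def mv(target):
    s=state(); r=R.from_rotvec(s["eef_rot"]); d=np.array(target)-s["tool_pos"]
    print("tool",s["tool_pos"].round(4),"xaxis",r.as_matrix()[:,0].round(4),"zaxis",r.as_matrix()[:,2].round(4),"move",(r.inv().apply(d)/.3).round(4))
E
python3 - <<'E'
from h import *
for q in((175,383),(130,340)):print("rod base",atz("top",q,.0))
for n in("top","scene"):print(n,proj(n,[[0,0,0],[.144,-.608,.25]]))
print("turq",tri((254,313),(313,309)),tri((286,331),(371,302)))
mv([.4455,-.240,.3031]);mv([.4455,-.240,.1525])
E
```

```text
rod base [ 0.25169653 -0.0064699   0.        ]
rod base [0.33199865 0.08392856 0.        ]
top [[168.14390022 518.27986034]
 [538.23730794 477.1990241 ]]
scene [[494.82444114 794.8158744 ]
 [731.87753815 153.37322356]]
turq (array([ 0.38725065, -0.16590044,  0.10750325]), np.float64(0.0020228517057666335)) (array([ 0.35530684, -0.22356048,  0.10690919]), np.float64(0.0012765046396351727))
tool [ 0.1441 -0.6078  0.3031] xaxis [ 9.730e-01  2.308e-01 -1.000e-04] zaxis [-4.0e-04  1.4e-03 -1.0e+00] move [ 1.2605 -0.9611  0.0014]
tool [ 0.1441 -0.6078  0.3031] xaxis [ 9.730e-01  2.308e-01 -1.000e-04] zaxis [-4.0e-04  1.4e-03 -1.0e+00] move [ 1.2606 -0.9604  0.5034]
```

Emit:
{"fn": "carry_out", "kwargs": {
  "rows": [
    [[0.105,-0.08,0],0],
    [[0.105,-0.08,0],0],
    [[0.105,-0.08,0],0],
    [[0.105,-0.08,0],0],
    [[0.105,-0.08,0],0],
    [[0.105,-0.08,0],0],
    [[0.105,-0.08,0],0],
    [[0.105,-0.08,0],0],
    [[0.105,-0.08,0],0],
    [[0.105,-0.08,0],0],
    [[0.105,-0.08,0],0],
    [[0.105,-0.08,0],0],
    [[0,0,0],0]
  ],
  "jaw": 0.5
}}

```text
clock: 1.72
tool_pos: [0.4472, -0.2377, 0.3037]
eef_rot: [-3.118, -0.373, -0.001]
ft_force: [-1.1, -0.4, -0.7]
width: 0.505
grip_force: 0.0
```

```bash
python3 - <<'E'
from h import *
mv([.4455,-.240,.1525]); s=state(); print(s["clock"],s["qpos"],s["ft_force"])
a=crop(bgr("top"),240,200,160,130,3); b=crop(bgr("scene"),270,130,160,130,3)
cv2.imwrite("pics/c3.png",cv2.resize(np.hstack([a,b]),(800,325)))
E
```

```text
tool [ 0.4472 -0.2377  0.3037] xaxis [9.718e-01 2.360e-01 7.000e-04] zaxis [ 4.0e-04  1.4e-03 -1.0e+00] move [-0.0078  0.0067  0.5038]
1.725 [ 0.63260014  0.2270101  -0.28056546  1.86429746  0.06989854  1.06004959
 -1.00791227] [-1.09242376 -0.39127503 -0.69407712]
```

View pics/c3.png

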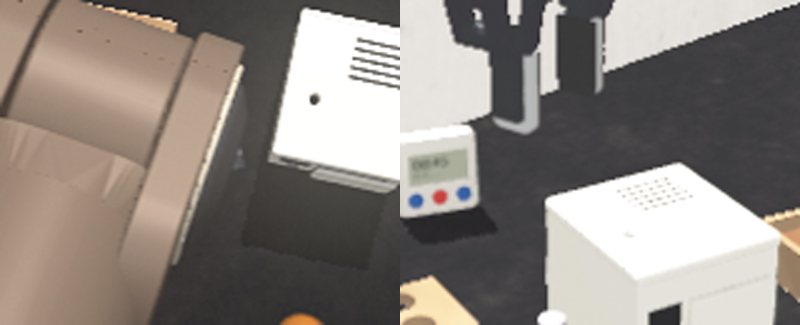

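The top view is blocked by the arm. In the scene view the two fingertips are at about crop (517,125) and (585,90), above the pin top at (550,318). I'm descending now.

Emit:
{"fn": "carry_out", "kwargs": {
  "rows": [
    [[-0.008,0.007,0.06],0],
    [[0,0,0.1],0],
    [[0,0,0.1],0],
    [[0,0,0.1],0],
    [[0,0,0.08],0],
    [[0,0,0.04],0],
    [[0,0,0.024],0],
    [[0,0,0],0],
    [[0,0,0],0]
  ]
}}

```text
clock: 2.95
tool_pos: [0.444, -0.2436, 0.1534]
eef_rot: [3.12, 0.365, 0.002]
ft_force: [0.2, -0.9, 0.6]
width: 0.499
grip_force: 0.0
```

```bash
python3 - <<'E'
from h import *
mv([.4455,-.240,.1525]); s=state(); print(s["clock"],s["ft_force"])
cv2.imwrite("pics/c4.png",crop(bgr("scene"),270,190,130,150,4))
E
```

```text
tool [ 0.444  -0.2436  0.1534] xaxis [9.730e-01 2.306e-01 9.000e-04] zaxis [ 1.1e-03 -7.0e-04 -1.0e+00] move [ 0.0075 -0.0104  0.0031]
2.95 [ 0.24109595 -0.88325519  0.62909695]
```

View pics/c4.png

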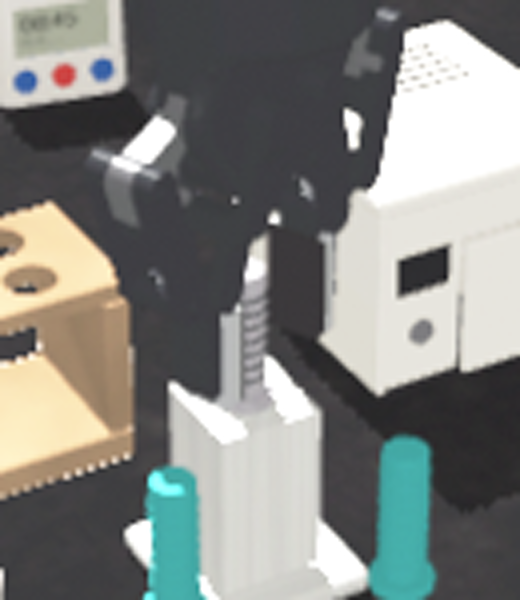

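The pin's grip (crop (255,340)) stands between the open pads, off-centre toward the left finger. I correct this by about 3 mm, then close.

Emit:
{"fn": "carry_out", "kwargs": {
  "rows": [
    [[0.007,-0.01,0.002],0],
    [[0,0,0],0],
    [[0,0,0],0]
  ]
}}

```text
clock: 3.38
tool_pos: [0.4451, -0.2398, 0.1522]
eef_rot: [3.12, 0.365, 0.0]
ft_force: [-0.5, 0.0, -1.0]
width: 0.498
grip_force: 0.0
```

Emit:
{"fn": "carry_out", "kwargs": {
  "rows": [
    [[0,0,0],0],
    [[0,0,0],0],
    [[0,0,0],0],
    [[0,0,0],0],
    [[0,0,0],0],
    [[0,0,0],0]
  ],
  "jaw": 0.0,
  "grip_force": 60
}}

```text
clock: 4.12
tool_pos: [0.4451, -0.24, 0.1522]
eef_rot: [3.12, 0.365, 0.0]
ft_force: [-0.8, -0.2, 4.7]
width: 0.147
grip_force: 58.4
```

```bash
python3 - <<'E'
from h import *
mv([.4455,-.240,.1525]); s=state(); print(s["clock"],s["ft_force"],s["moment"],s["width"],s["grip_force"],s["qpos"])
E
```

```text
tool [ 0.4451 -0.24    0.1522] xaxis [9.730e-01 2.306e-01 1.000e-04] zaxis [ 1.e-04 -2.e-04 -1.e+00] move [ 0.0014  0.0004 -0.001 ]
4.125 [-0.79997177 -0.22555944  4.7293865 ] [ 0.01552896  0.27913549 -0.03136517] 0.1471117791619182 58.36581587791443 [ 0.60035891  0.4185718  -0.25062084  2.01840222  0.15333312  0.72195482
 -1.08294674]
```

Emit:
{"fn": "carry_out", "kwargs": {
  "rows": [
    [[0,0,-0.02],0],
    [[0,0,-0.05],0],
    [[0,0,-0.08],0],
    [[0,0,-0.09],0],
    [[0,0,-0.07],0],
    [[0,0,-0.03],0],
    [[0,0,0],0],
    [[0,0,0],0]
  ]
}}

```text
clock: 5.12
tool_pos: [0.4446, -0.2397, 0.2534]
eef_rot: [-3.12, -0.365, 0.002]
ft_force: [-0.1, 0.3, -0.4]
width: 0.151
grip_force: 58.4
```

```bash
python3 - <<'E'
from h import *
mv([.5197,-.3648,.2522]); s=state(); print(s["clock"],s["ft_force"],s["moment"],s["width"],s["grip_force"])
E
```

```text
tool [ 0.4446 -0.2397  0.2534] xaxis [ 9.730e-01  2.307e-01 -9.000e-04] zaxis [-1.1e-03  5.0e-04 -1.0e+00] move [0.1473 0.4634 0.0035]
5.125 [-0.13115174  0.28655132 -0.36322242] [-1.51942957e-02  2.28104247e-05  1.78013901e-02] 0.1512915238540743 58.382490277290344
```

Emit:
{"fn": "carry_out", "kwargs": {
  "rows": [
    [[0.015,0.046,0],0],
    [[0.03,0.096,0],0],
    [[0.035,0.11,0],0],
    [[0.03,0.096,0],0],
    [[0.022,0.07,0],0],
    [[0.014,0.045,0],0],
    [[0,0,0],0],
    [[0,0,0],0],
    [[0,0,0],0]
  ]
}}

```text
clock: 6.25
tool_pos: [0.5196, -0.3642, 0.2543]
eef_rot: [-3.12, -0.366, -0.0]
ft_force: [0.8, -0.5, -2.1]
width: 0.15
grip_force: 58.5
```

```bash
python3 - <<'E'
from h import *
mv([.5197,-.3648,.2522]); s=state(); print(s["clock"],s["ft_force"]); p=s["tool_pos"]; r=R.from_rotvec(s["eef_rot"])
print("exp tip",proj("scene",p+r.apply([0,0,.1422])),"hole",proj("scene",[.5199,-.3649,.09]))
cv2.imwrite("pics/c5.png",crop(bgr("scene"),310,150,110,110,5))
E
```

```text
tool [ 0.5196 -0.3642  0.2543] xaxis [9.728e-01 2.315e-01 1.000e-04] zaxis [ 0.e+00  1.e-04 -1.e+00] move [-0.0001  0.002   0.007 ]
6.25 [ 0.76915605 -0.51842467 -2.07933688]
exp tip [[360.83559473 210.10452906]] hole [[360.76468452 223.18354925]]
```

View pics/c5.png

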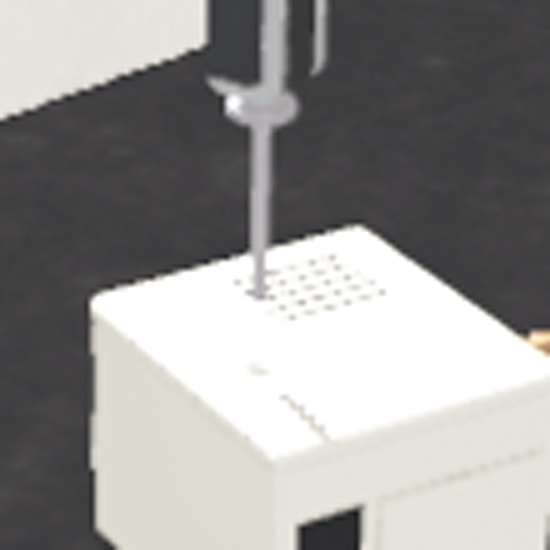

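Pin tip is at crop (260,297), full image (361.6,209.1), close to the expected (360.8,210.1). The hole, at crop (258,369), lies straight below it. Aligned to within about 1 mm, so I enter slowly.

Emit:
{"fn": "carry_out", "kwargs": {
  "rows": [
    [[0,0.002,0.02],0],
    [[0,0,0.02],0],
    [[0,0,0.015],0],
    [[0,0,0.008],0],
    [[0,0,0.008],0],
    [[0,0,0.008],0],
    [[0,0,0],0]
  ]
}}

```text
clock: 7.18
tool_pos: [0.5198, -0.3655, 0.2302]
eef_rot: [-3.12, -0.365, 0.0]
ft_force: [-0.2, -0.3, -0.4]
width: 0.14
grip_force: 58.5
```

Emit:
{"fn": "carry_out", "kwargs": {
  "rows": [
    [[0,0,0.007],0],
    [[0,0,0.007],0],
    [[0,0,0],0]
  ]
}}

```text
clock: 7.55
tool_pos: [0.5198, -0.3655, 0.226]
eef_rot: [-3.12, -0.365, 0.0]
ft_force: [-0.2, 0.1, -0.2]
width: 0.141
grip_force: 58.5
```

Emit:
{"fn": "carry_out", "kwargs": {
  "rows": [
    [[0,0,0.01],0],
    [[0,0,0.01],0],
    [[0,0,0.01],0],
    [[0,0,0],0]
  ]
}}

```text
clock: 8.05
tool_pos: [0.5197, -0.3654, 0.2168]
eef_rot: [-3.12, -0.365, 0.001]
ft_force: [1.2, 0.2, -0.1]
width: 0.146
grip_force: 58.5
```

Emit:
{"fn": "carry_out", "kwargs": {
  "rows": [
    [[0,0,0.007],0],
    [[0,0,0.007],0],
    [[0,0,0],0]
  ]
}}

```text
clock: 8.43
tool_pos: [0.5197, -0.3655, 0.2128]
eef_rot: [-3.12, -0.365, 0.0]
ft_force: [-0.7, -0.7, -1.4]
width: 0.148
grip_force: 58.5
```

Emit:
{"fn": "carry_out", "kwargs": {
  "rows": [
    [[0,0,0.007],0],
    [[0,0,0.007],0],
    [[0,0,0],0]
  ]
}}

```text
clock: 8.8
tool_pos: [0.5197, -0.3655, 0.2085]
eef_rot: [-3.12, -0.365, 0.001]
ft_force: [-0.0, -1.2, -0.1]
width: 0.143
grip_force: 58.5
```

Emit:
{"fn": "carry_out", "kwargs": {
  "rows": [
    [[0,0,0.007],0],
    [[0,0,0.007],0],
    [[0,0,0],0]
  ]
}}

```text
clock: 9.18
tool_pos: [0.5197, -0.3655, 0.2043]
eef_rot: [-3.12, -0.365, 0.001]
ft_force: [-0.3, -0.1, -1.1]
width: 0.142
grip_force: 58.5
```

Emit:
{"fn": "carry_out", "kwargs": {
  "rows": [
    [[0,0,0.007],0],
    [[0,0,0.006],0],
    [[0,0,0],0]
  ]
}}

```text
clock: 9.55
tool_pos: [0.5198, -0.3655, 0.2005]
eef_rot: [-3.12, -0.365, 0.0]
ft_force: [1.1, 0.5, -1.0]
width: 0.146
grip_force: 58.5
```

Emit:
{"fn": "carry_out", "kwargs": {
  "rows": [
    [[0,0,0.007],0],
    [[0,0,0.006],0],
    [[0,0,0],0]
  ]
}}

```text
clock: 9.93
tool_pos: [0.5199, -0.3655, 0.1967]
eef_rot: [-3.12, -0.365, -0.0]
ft_force: [-1.1, -0.4, -0.0]
width: 0.141
grip_force: 58.5
```

Emit:
{"fn": "carry_out", "kwargs": {
  "rows": [
    [[0,0,0.006],0],
    [[0,0,0.005],0],
    [[0,0,0],0]
  ]
}}

```text
clock: 10.3
tool_pos: [0.5201, -0.3654, 0.1942]
eef_rot: [3.12, 0.365, 0.001]
ft_force: [-1.6, -0.1, 5.2]
width: 0.147
grip_force: 58.8
```

Emit:
{"fn": "carry_out", "kwargs": {
  "rows": [
    [[0,0,0.005],0],
    [[0,0,0.005],0],
    [[0,0,0],0]
  ]
}}

```text
clock: 10.68
tool_pos: [0.5202, -0.3655, 0.1914]
eef_rot: [3.12, 0.365, 0.001]
ft_force: [-1.2, 1.3, 3.8]
width: 0.145
grip_force: 58.9
```

Emit:
{"fn": "carry_out", "kwargs": {
  "rows": [
    [[0,0,0.005],0],
    [[0,0,0],0],
    [[0,0,0],0]
  ]
}}

```text
clock: 11.05
tool_pos: [0.5203, -0.3654, 0.1901]
eef_rot: [3.12, 0.365, 0.002]
ft_force: [-1.5, 1.2, 7.1]
width: 0.151
grip_force: 59.0
```

Emit:
{"fn": "carry_out", "kwargs": {
  "rows": [
    [[0,0,0.005],0],
    [[0,0,0],0],
    [[0,0,0],0]
  ]
}}

```text
clock: 11.42
tool_pos: [0.5204, -0.3654, 0.1888]
eef_rot: [3.12, 0.365, 0.002]
ft_force: [-1.0, 2.1, 8.0]
width: 0.145
grip_force: 59.0
```

```bash
cat > d.py <<'E'
from h import *
a=cv2.imread("pics/scene0.png"); b=bgr("scene"); s=state()
d=cv2.absdiff(a,b).max(2)[225:330,365:470]; print("front changed px",(d>40).sum(),s["clock"],s["tool_pos"].round(4),s["ft_force"].round(1))
cv2.imwrite("pics/d.png",crop(b,300,180,160,150,4))
E
python3 d.py
```

```text
front changed px 917 11.475 [ 0.5204 -0.3654  0.1888] [-1.3  3.1  9. ]
```

Emit:
{"fn": "carry_out", "kwargs": {
  "rows": [
    [[0,0,0.003],0],
    [[0,0,0],0],
    [[0,0,0],0],
    [[0,0,0],0],
    [[0,0,0],0],
    [[0,0,0],0],
    [[0,0,0],0],
    [[0,0,0],0]
  ]
}}

```text
clock: 12.48
tool_pos: [0.5204, -0.3654, 0.188]
eef_rot: [3.12, 0.365, 0.002]
ft_force: [-2.2, 3.2, 10.0]
width: 0.142
grip_force: 59.1
```

```bash
python3 d.py
```

```text
front changed px 1842 12.525 [ 0.5204 -0.3654  0.188 ] [-2.2  1.8  9.4]
```

View pics/d.png

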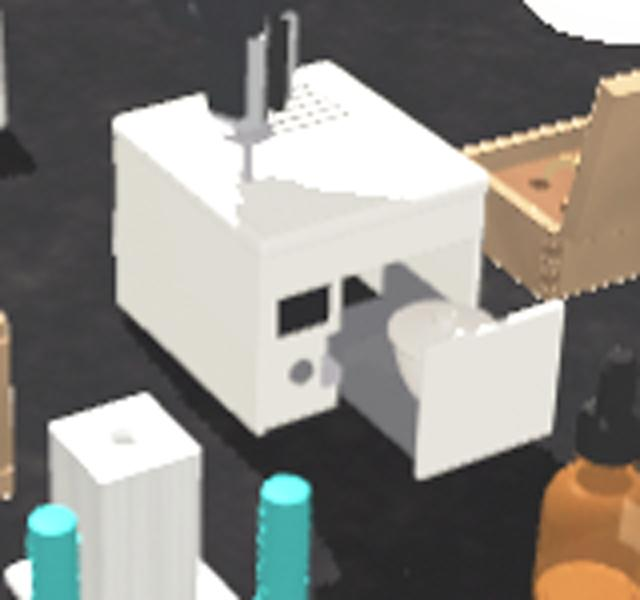

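The drawer plate (crop (490,390)) has come well out with the crucible riding in it, and the pin is still in the hole at (247,175). I hold the catch down until the drawer stops moving.

Emit:
{"fn": "carry_out", "kwargs": {
  "rows": [
    [[0,0,0],0],
    [[0,0,0],0],
    [[0,0,0],0],
    [[0,0,0],0],
    [[0,0,0],0],
    [[0,0,0],0],
    [[0,0,0],0],
    [[0,0,0],0],
    [[0,0,0],0],
    [[0,0,0],0],
    [[0,0,0],0],
    [[0,0,0],0]
  ]
}}

```text
clock: 14.02
tool_pos: [0.5204, -0.3654, 0.188]
eef_rot: [3.12, 0.365, 0.002]
ft_force: [-2.0, 1.8, 9.1]
width: 0.148
grip_force: 59.1
```

```bash
python3 d.py; cp pics/d.png pics/d1.png
```

```text
front changed px 2053 14.075 [ 0.5204 -0.3653  0.188 ] [-2.5  2.   9.8]
```

Emit:
{"fn": "carry_out", "kwargs": {
  "rows": [
    [[0,0,0],0],
    [[0,0,0],0],
    [[0,0,0],0],
    [[0,0,0],0],
    [[0,0,0],0],
    [[0,0,0],0],
    [[0,0,0],0],
    [[0,0,0],0]
  ]
}}

```text
clock: 15.08
tool_pos: [0.5204, -0.3653, 0.188]
eef_rot: [3.12, 0.365, 0.002]
ft_force: [-1.8, 1.0, 9.3]
width: 0.149
grip_force: 59.1
```

```bash
python3 d.py; python3 -c "
from h import *
a=cv2.imread('pics/d1.png');b=cv2.imread('pics/d.png');print('still moving px',(cv2.absdiff(a,b).max(2)>40).sum())
# expected plate corners when fully out
c,s=np.cos(np.radians(-11.64)),np.sin(np.radians(-11.64));M=np.array([[c,-s],[s,c]])
"; 
```

```text
front changed px 2043 15.125 [ 0.5204 -0.3654  0.188 ] [-0.7  0.9  9.1]
still moving px 0
```

View pics/d.png

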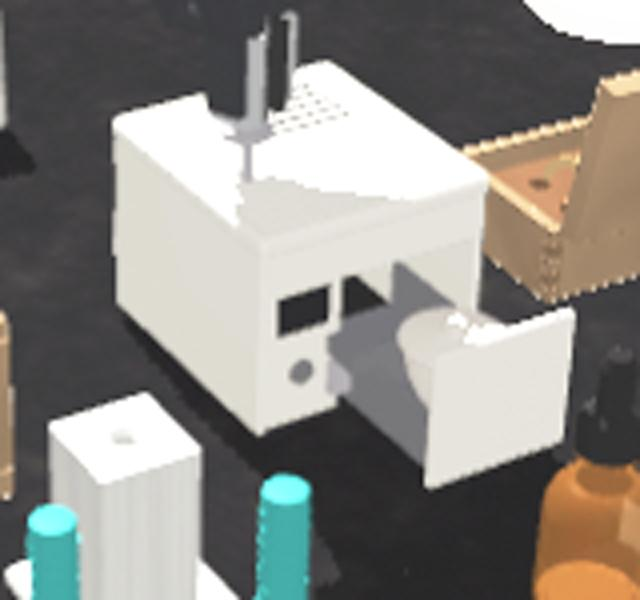

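```bash
python3 - <<'E'
from h import *
for z in(.01,.02):
    a,b=atz("scene",(385,283),z),atz("scene",(406.6,301.9),z); print("travel",np.linalg.norm(a-b),a,b)
print("stand hole scene",atz("scene",(330.4,289.2),.07))
mv([.4451,-.240,.2542])
E
```

```text
travel 0.054268066398040125 [ 0.46710776 -0.36626335  0.01      ] [ 0.4138992  -0.35559228  0.01      ]
travel 0.053201655657856874 [ 0.45719708 -0.35563497  0.02      ] [ 0.4050341 -0.3451736  0.02     ]
stand hole scene [ 0.4443664  -0.23984362  0.07      ]
tool [ 0.5204 -0.3654  0.188 ] xaxis [0.973  0.2309 0.0014] zaxis [ 1.5e-03 -6.0e-04 -1.0e+00] move [-0.1475 -0.4644 -0.2212]
```

The drawer has travelled about 54 mm and stopped, so it is fully out. I now withdraw the pin straight up.

Emit:
{"fn": "carry_out", "kwargs": {
  "rows": [
    [[0,0,-0.015],0],
    [[0,0,-0.025],0],
    [[0,0,-0.035],0],
    [[0,0,-0.04],0],
    [[0,0,-0.04],0],
    [[0,0,-0.035],0],
    [[0,0,-0.03],0],
    [[0,0,-0.01],0],
    [[0,0,0],0],
    [[0,0,0],0]
  ]
}}

```text
clock: 16.38
tool_pos: [0.5197, -0.3654, 0.2551]
eef_rot: [-3.12, -0.365, 0.001]
ft_force: [-0.5, -0.4, -0.2]
width: 0.145
grip_force: 58.4
```

```bash
python3 d.py; python3 - <<'E'
from h import *
mv([.4451,-.240,.2542])
E
```

```text
front changed px 2039 16.425 [ 0.5197 -0.3654  0.2551] [ 0.3 -0.4 -0.6]
tool [ 0.5197 -0.3654  0.2551] xaxis [ 9.730e-01  2.308e-01 -6.000e-04] zaxis [-7.e-04  4.e-04 -1.e+00] move [-0.1454 -0.4642  0.0033]
```

Emit:
{"fn": "carry_out", "kwargs": {
  "rows": [
    [[-0.015,-0.046,0],0],
    [[-0.03,-0.096,0],0],
    [[-0.034,-0.11,0],0],
    [[-0.03,-0.096,0],0],
    [[-0.022,-0.07,0],0],
    [[-0.014,-0.046,0],0],
    [[0,0,0],0],
    [[0,0,0],0],
    [[0,0,0],0]
  ]
}}

```text
clock: 17.55
tool_pos: [0.4456, -0.2408, 0.2555]
eef_rot: [3.12, 0.364, 0.0]
ft_force: [-1.2, 0.0, -0.1]
width: 0.148
grip_force: 58.5
```

```bash
python3 - <<'E'
from h import *
mv([.4451,-.240,.2242]); s=state(); p=s["tool_pos"]; r=R.from_rotvec(s["eef_rot"])
print(s["clock"],"exp tip",proj("scene",p+r.apply([0,0,.1422])),"hole",proj("scene",[.4451,-.24,.07]))
cv2.imwrite("pics/c6.png",crop(bgr("scene"),290,200,90,110,5))
E
```

```text
tool [ 0.4456 -0.2408  0.2555] xaxis [9.732e-01 2.299e-01 1.000e-04] zaxis [ 1.e-04 -0.e+00 -1.e+00] move [-0.0012 -0.003   0.1042]
17.55 exp tip [[330.05314264 260.22979753]] hole [[330.11853278 288.9068427 ]]
```

View pics/c6.png

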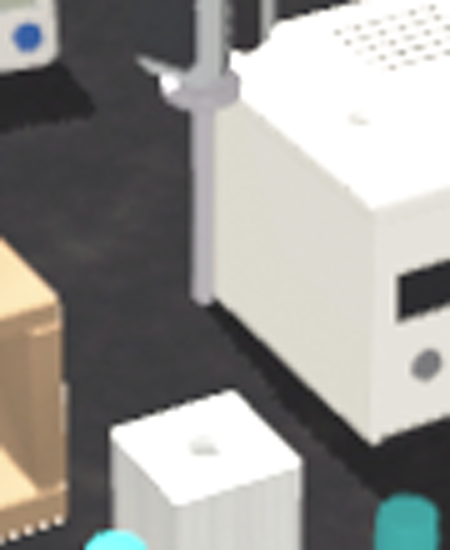

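The tip at (330.2,260.0) matches where it should be, so the pin hasn't slipped. The stand hole at (330.6,288.8) is right below. I go down.

Emit:
{"fn": "carry_out", "kwargs": {
  "rows": [
    [[-0.001,-0.003,0.04],0],
    [[0,0,0.05],0],
    [[0,0,0.03],0],
    [[0,0,0.012],0],
    [[0,0,0.012],0],
    [[0,0,0.012],0],
    [[0,0,0],0]
  ]
}}

```text
clock: 18.48
tool_pos: [0.4449, -0.2393, 0.2087]
eef_rot: [-3.12, -0.365, 0.0]
ft_force: [-0.6, -0.1, -0.2]
width: 0.145
grip_force: 58.5
```

Emit:
{"fn": "carry_out", "kwargs": {
  "rows": [
    [[0,0,0.02],0],
    [[0,0,0.025],0],
    [[0,0,0.03],0],
    [[0,0,0.03],0],
    [[0,0,0.025],0],
    [[0,0,0.02],0],
    [[0,0,0.015],0],
    [[0,0,0],0],
    [[0,0,0],0]
  ]
}}

```text
clock: 19.6
tool_pos: [0.445, -0.2394, 0.1595]
eef_rot: [3.12, 0.365, 0.001]
ft_force: [1.1, -0.5, -0.6]
width: 0.147
grip_force: 58.5
```

```bash
python3 - <<'E'
from h import *
mv([.4451,-.240,.1522]); s=state(); print(s["clock"],s["ft_force"])
E
```

```text
tool [ 0.445  -0.2394  0.1595] xaxis [9.730e-01 2.308e-01 3.000e-04] zaxis [ 4.e-04 -2.e-04 -1.e+00] move [-0.0003  0.002   0.0243]
19.6 [ 1.09246304 -0.47158174 -0.59646828]
```

Emit:
{"fn": "carry_out", "kwargs": {
  "rows": [
    [[0,0,0.01],0],
    [[0,0,0.008],0],
    [[0,0,0.005],0],
    [[0,0,0.002],0],
    [[0,0,0],0],
    [[0,0,0],0]
  ]
}}

```text
clock: 20.35
tool_pos: [0.4449, -0.2393, 0.1522]
eef_rot: [3.12, 0.365, -0.0]
ft_force: [-2.5, 0.9, 6.0]
width: 0.148
grip_force: 59.4
```

Emit:
{"fn": "carry_out", "kwargs": {
  "rows": [
    [[0,0,0],0],
    [[0,0,0],0],
    [[0,0,0],0],
    [[0,0,0],0],
    [[0,0,0],0]
  ],
  "jaw": 0.5
}}

```text
clock: 20.98
tool_pos: [0.4449, -0.2393, 0.1517]
eef_rot: [-3.12, -0.365, 0.0]
ft_force: [-0.0, -0.4, -0.8]
width: 0.5
grip_force: 0.0
```

Emit:
{"fn": "carry_out", "kwargs": {
  "rows": [
    [[0,0,-0.02],0],
    [[0,0,-0.05],0],
    [[0,0,-0.1],0],
    [[0,0,-0.1],0],
    [[0,0,-0.1],0],
    [[0,0,-0.1],0],
    [[0,0,-0.03],0],
    [[0,0,0],0],
    [[0,0,0],0],
    [[0,0,0],0]
  ]
}}

```text
clock: 22.22
tool_pos: [0.4445, -0.2392, 0.3008]
eef_rot: [-3.119, -0.365, 0.002]
ft_force: [-0.2, -0.0, 0.8]
width: 0.5
grip_force: 0.0
```

```bash
python3 - <<'E'
from h import *
s=state(); print(s["clock"],s["tool_pos"],s["ft_force"],s["width"])
b=bgr("scene");a=cv2.imread("pics/scene0.png"); d=cv2.absdiff(a,b).max(2)
print("stand/pin diff",(d[248:350,300:362]>40).sum(),"dropper",(d[265:340,430:470]>40).sum(),"left bottles",(d[205:265,180:255]>40).sum())
cv2.imwrite("pics/c7.png",crop(b,170,170,310,190,2.5))
E
```

```text
22.225 [ 0.44452918 -0.23915232  0.30078468] [-0.18957789 -0.01962928  0.75355715] 0.5001485585203492
stand/pin diff 30 dropper 334 left bottles 0
```

View pics/c7.png

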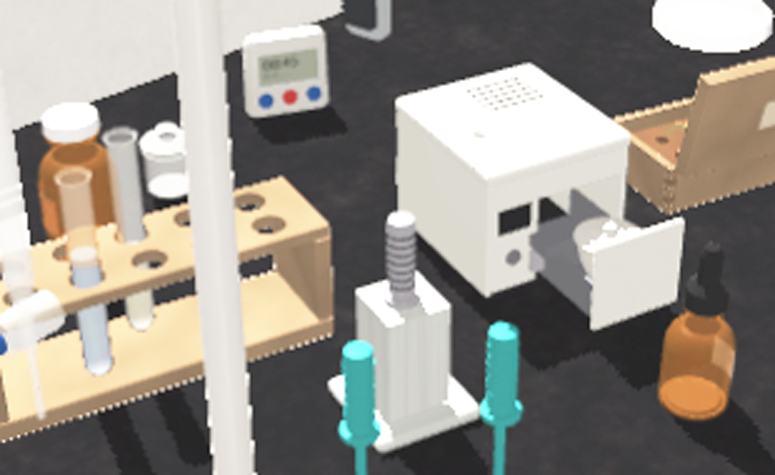

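The pin is home and upright at crop (401,260), almost unchanged from the start picture. The drawer is out at (640,275). The dropper at (697,375), full image (449,320), is where it was, and so are the other bottles. I'm handing in.

```bash
python3 -c "
from workcell import *
print(hand_in())"
```

```text
the job is handed in; nothing more can be done
None
```

The drawer is fully out (about 54 mm measured, 55 mm nominal), the pin is back home and upright in its stand, the bottles are where they were, and the job was handed in at about 22 s; the highest force read while pressing the catch was about 10 N.

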